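Seat the bearing, then turn the bearing cap bore-up and hold it for grease

TASK

On the robot-repair table, press the ball bearing in the drive pod's housing down until it is fully home. Then pick up the loose square bearing cap, find the end with its blind bore, turn the cap so that the open bore faces straight up, and hold it still in the gripper with its closed end at least 12 cm above the table for a teammate to fill with grease. Finish while still holding it; leave the wheel, screwdriver and pliers where they lie.

Things in the scene. Friction and masses are not known exactly. Their poses are not given: they have to be found in the camera images.
- pod: drive pod, fixed, lying inner side up: two black plates 178 x 84 mm (long side along its x) with gears between, upper face 22 mm above the table; on it a motor (42 mm across, top 49 mm above the table, at x = -36 mm) and the aluminium bearing housing (44 mm square, top 52 mm above the table, at x = +42 mm). Origin: centre of its underside, on the table; z up
- bearing (a joint): travel (m) of the steel ball bearing (28 mm outside, 12 mm bore) down into the housing: 0 = standing 6.5 mm proud of the housing's top, 0.005 = fully home on its seat, still 1.5 mm proud. Starts between 0 and 0.003. A tight fit: moves straight down at about 7 N or more and stays where left. Pushing on it with closed fingers is enough
- bearing_top (a point): centre of the bearing's top face, moves with it: 58.5 mm above the table at joint value 0, 53.5 mm when home
- cap: loose bearing cap of 44 mm square aluminium bar, 56 mm long, plus a round solid nose (36 mm across, 6 mm long) on its closed end; about 0.23 kg; lies on one flat. Its +x axis points out of the blind bore (26 mm across, 40 mm deep), which opens in the end without nose. Corner marks are screw holes. Origin: middle of the flat it starts on, halfway along the 56 mm; z up at the start
- cap_mouth (a point): centre of the bore's mouth, on the axis of the cap, 28 mm along +x and 22 mm along z from the cap's origin; axes as the cap's
- cap_nose (a point): centre of the end face of the closed nose, on the axis of the cap, 34 mm along -x and 22 mm along z from the cap's origin; axes as the cap's
- wheel: bystander: black rubber wheel with aluminium hub, lying flat, 68 mm across, 26 mm high; origin at the centre of its underside
- screwdriver: bystander: screwdriver lying along its x, 190 mm long, black handle, about 30 mm high at most
- pliers: bystander: long-nosed pliers lying flat along their x, about 155 mm long, 60 mm wide, 14 mm high; origin near the pivot, on the table
Not all that is in view belongs to the job. What is meant by the cap is not blue or pink, and is the larger of those in its own colour.

How it is judged:
On the way:
1. the bearing is pressed fully home (within 0.8 mm), while the cap has not been picked up yet (value of joint bearing above 0.0042 m and height (world z) of cap_mouth below 0.06 m), for 0.2 s.
At the end, for the whole second after the job is handed in: The bearing is home (joint above 4.2 mm of 5 mm); the cap is gripped by the fingers and touches the pod nowhere, its bore points up within 0.3 rad (17 degrees), the closed nose is at least 115 mm above the table, and it is held still (under 30 mm/s and 0.3 rad/s) (value of joint bearing above 0.0042 m and angle between cap's own x axis and vertical below 0.3 rad and height (world z) of cap_nose above 0.115 m and contact force between the fingers and cap above 1 N and contact force between pod and cap below 0.2 N and linear speed of cap below 0.03 m/s and angular speed of cap below 0.3 rad/s); the arm keeps its last pose, push and grip.
It fails at once if the wheel is moved by more than 25 mm (distance of wheel from where it was at the start of the episode above 0.025 m).
It fails at once if the screwdriver is moved by more than 25 mm (distance of screwdriver from where it was at the start of the episode above 0.025 m).
It fails at once if the pliers are moved by more than 25 mm (distance of pliers from where it was at the start of the episode above 0.025 m).
It also fails if it takes over 67 s, if anything falls off the work surface, if the arm or the gripper's body presses on something with over 40 N, if the wrist force passes 120 N, or if a joint passes its speed limit or range.

ROBOT

A 6-joint arm with a two-finger parallel gripper is mounted at the origin on the work surface. World frame = base frame: x ahead of the robot, y to its left, z up, the work surface at z = 0. Lengths are in m, angles in rad, forces in N, time in s.
With the tool pointing down it reaches from about 0.275 to 0.725 m from the base axis. Payload 15.9 kg.
Tool frame: the origin (TCP) lies midway between the tips of the shut fingers; the grasp point (between the pads) lies 19 mm behind it (manip.grip_point_offset is the x of the grasp point in the tool frame, in m); x points along the fingers, z is the direction in which the jaws open and shut, and the axes are right-handed (so a half turn about x gives the same grasp; the last joint's range is limited). The gripper opens to 85 mm and grips with 20 to 120 N. Pads are 22 mm wide; open, the fingers measure 114 mm over their backs; the gripper's body (76 mm by 85 mm) begins 54 mm behind the grasp point. The pads swing forward as they close: fully open they stand 13 mm farther back than shut.
Start: joints at [1.327, 0.213, -0.034, 1.323, 0, 1.571], TCP at [0.121, 0.485, 0.231] pointing down, gripper open.
Joint ranges: [-2.98, 2.98], [-0.74, 1.72], [-1.14, 1.35], [-2.1, 2.04], [-1.57, 1.44], [-3.14, 3.14]. Speed limits (rad/s): [1.89, 1.89, 2.39, 2.57, 3.14, 3.14].

INTERFACE

Orientations are given as [roll, pitch, yaw] about the fixed x, y, z axes, in that order (R = Rz(yaw) Ry(pitch) Rx(roll)).
In Python, from rig import manip, optics gives the robot as it stands. Calls block until the motion is done:
- manip.move_to(position, orientation): joint-space move of the TCP to a pose.
- manip.servo_line(position, rot=None, rate=0.15): straight line of the TCP; rot=None keeps the orientation; rate is the mean speed in m/s.
- manip.move_joints(angles): joint-space move.
- manip.move_gripper(opening): finger opening in m; the grip force is fixed at half the most; returns when the fingers have stopped.
- manip.pause(seconds).
- manip.inverse_kinematics(position, orientation): joint angles nearest the present ones, or None.
- manip.state(): the state.
- optics.snapshot(name): name is "side" or "top" or "wrist"; returns (picture, depth): 400x640x3 uint8, red, green, blue; 400x640 float32, m along the optical axis (not along the pixel's ray), 0 where there is no reading.
- optics.camera_model(name): a dict with "camera_matrix" (3x3 intrinsics, pixels), "k1" (the pictures are not rectified: a ray, as slopes to the right and down, at radius r is drawn at 1 + k1 r^2 times it, then the intrinsics apply), "camera_from_world" (4x4, takes a point from world to camera coordinates); the wrist camera has in their place "tool_from_camera" (4x4, takes a point from camera to tool coordinates, whose origin is the TCP and whose axes are the tool frame's). Camera axes: x right, y down, z forward; pixel columns grow to the right and rows downward; lengths in m; the calibration is good to about 2 mm. A picture is of the moment at which its call begins: read the wrist's pose just before it. camera_model takes no time and is no camera call.
A pose or a line that the arm cannot do raises manip.MotionError and nothing moves.
- manip.job_done(): hands the job in, once; it reports no verdict.
The state is a dict: "time_s": time; "qpos": joint angles; "joint_vel": joint speeds; "joint_efforts": joint torques, N m; "position": TCP position; "tcp_rot": TCP orientation; "force": force on the tool from outside, world axes, zero at the start; "moment": the same for the moment, N m; "width": finger opening in m.
Only numpy, scipy, OpenCV 4.12 (cv2) and the standard library are available. Lean on these libraries where they do the work, as an engineer would, in place of code of your own. Each camera call takes 0.05 s, during which the arm holds its last target.

## Working session

There is one attempt and no reset: what is moved stays moved. The work goes in short steps, each a Python script; the robot and the scene stay as the last script left them, time stands still between calls to the robot, and variables do not carry over. Pictures are saved under pics/ and viewed, and the job is handed in when it is done.

```bash
mkdir -p pics; ls
python3 - <<'E'
from rig import manip, optics
import cv2,numpy as np
for n in ["top","side"]:
    im,d=optics.snapshot(n); cv2.imwrite(f"pics/{n}0.png",im[:,:,::-1]); np.save(f"pics/{n}0.npy",d)
    m=optics.camera_model(n); print(n,m)
print(optics.camera_model("wrist"),manip.state(),manip.grip_point_offset)
E
```

```text
pics
top {'camera_matrix': array([[497.81233201,   0.        , 316.16828317],
       [  0.        , 497.81233201, 201.42033228],
       [  0.        ,   0.        ,   1.        ]]), 'k1': -0.07724914261697954, 'camera_from_world': array([[ 0.01335102, -0.99984809, -0.01120517, -0.00444935],
       [-0.99573379, -0.01227118, -0.09145293,  0.62083981],
       [ 0.09130154,  0.01237836, -0.99574636,  1.15294597],
       [ 0.        ,  0.        ,  0.        ,  1.        ]])}
side {'camera_matrix': array([[432.43283701,   0.        , 322.63155266],
       [  0.        , 432.43283701, 198.99307742],
       [  0.        ,   0.        ,   1.        ]]), 'k1': -0.059667803691217186, 'camera_from_world': array([[ 0.74161395, -0.67080654, -0.00522752, -0.45669355],
       [-0.52933096, -0.58038226, -0.6188418 ,  0.36034135],
       [ 0.41208917,  0.4617088 , -0.78549825,  0.73838664],
       [ 0.        ,  0.        ,  0.        ,  1.        ]])}
{'camera_matrix': array([[335.55916698,   0.        , 314.3021281 ],
       [  0.        , 335.55916698, 201.4399146 ],
       [  0.        ,   0.   
[... 366 characters left out ...]
0,  0.00000000e+00,
         1.00000000e+00]])} {'time_s': 0.1, 'qpos': array([ 1.32700610e+00,  2.13313956e-01, -3.49555856e-02,  1.32346578e+00,
        2.24029501e-06,  1.57076246e+00]), 'joint_vel': array([ 0.00052251, -0.00065608,  0.00090581,  0.00046951, -0.0026914 ,
       -0.00076607]), 'joint_efforts': array([ 1.56809815e-04, -6.87255478e+01,  4.87803769e+01,  1.24669311e-02,
       -1.22621503e-05,  9.77519079e-07]), 'position': array([0.1206242 , 0.48494839, 0.23087831]), 'tcp_rot': array([ 3.13917296,  1.56985733, -1.81697239]), 'force': array([ 0.34573882, -0.49660442, -0.15172007]), 'moment': array([ 0.03940075, -0.01797966, -0.00472169]), 'width': 0.08538666386445377} -0.0187
```

View pics/top0.png

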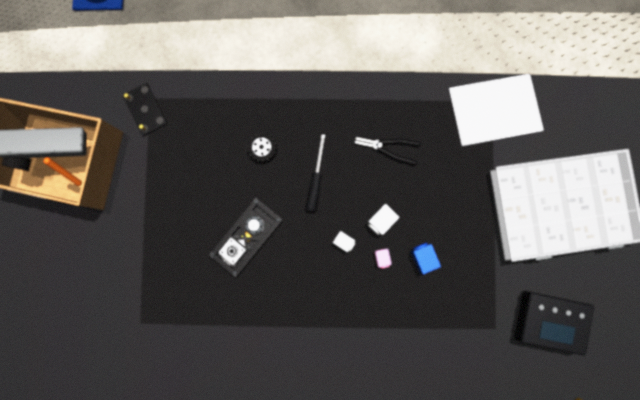

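View pics/side0.png

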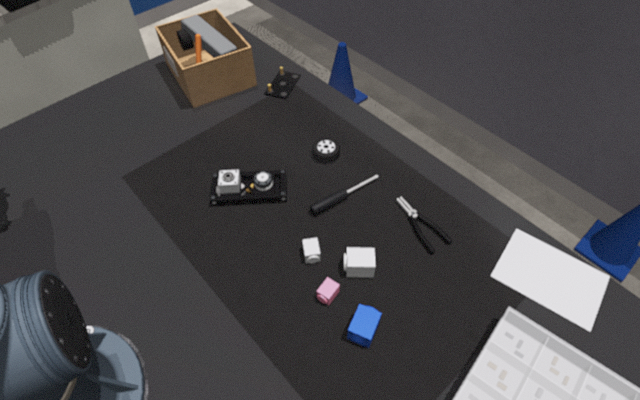

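The candidates in the top view are the large white/silver cap at (383,219), a small white one at (344,241), a pink one at (383,258) and a blue one at (427,259). The large white one fits, since it is neither blue nor pink and is the larger of its colour. I'll confirm that with enlarged crops.

```bash
cat > h.py <<'E'
import numpy as np,cv2
from rig import manip, optics
from scipy.spatial.transform import Rotation as R
def und(px,m):
    K=m["camera_matrix"]; d=np.array([m["k1"],0,0,0.])
    return cv2.undistortPoints(np.float64(px).reshape(-1,1,2),K,d).reshape(-1,2)
def cfw(n,st=None):
    m=optics.camera_model(n)
    if n!="wrist": return m,m["camera_from_world"]
    T=np.eye(4); T[:3,:3]=R.from_euler("xyz",st["tcp_rot"]).as_matrix(); T[:3,3]=st["position"]
    return m,np.linalg.inv(T@m["tool_from_camera"])
def plane(n,px,z,st=None):
    m,C=cfw(n,st); W=np.linalg.inv(C); r=np.c_[und(px,m),np.ones(len(np.reshape(px,(-1,2))))]@W[:3,:3].T
    o=W[:3,3]; return o+r*((z-o[2])/r[:,2])[:,None]
def proj(n,P,st=None):
    m,C=cfw(n,st); c=np.reshape(P,(-1,3))@C[:3,:3].T+C[:3,3]; s=c[:,:2]/c[:,2:]
    s=s*(1+m["k1"]*(s**2).sum(1,keepdims=True)); return s@m["camera_matrix"][:2,:2].T+m["camera_matrix"][:2,2]
def cloud(n,d,st=None):
    m,C=cfw(n,st); v,u=np.mgrid[:400,:640]; uv=und(np.stack([u,v],-1),m)
    c=np.c_[uv,np.ones(len(uv))]*d.reshape(-1,1); W=np.linalg.inv(C)
    return (c@W[:3,:3].T+W[:3,3]).reshape(400,640,3)
def crop(im,x0,y0,w,h,s,f): cv2.imwrite(f,cv2.resize(im[y0:y0+h,x0:x0+w,::-1],None,fx=s,fy=s,interpolation=cv2.INTER_CUBIC))
E
python3 - <<'E'
from h import *
t=cv2.imread("pics/top0.png")[:,:,::-1]; s=cv2.imread("pics/side0.png")[:,:,::-1]
a=cv2.resize(t[190:290,320:450],None,fx=4,fy=4,interpolation=cv2.INTER_CUBIC)
b=cv2.resize(s[220:300,290:390],None,fx=4,fy=4,interpolation=cv2.INTER_CUBIC)
o=np.zeros((400,800,3),np.uint8)
a=cv2.resize(a,(400,308));o[:308,:400]=a;b=cv2.resize(b,(400,320));o[:320,400:]=b
cv2.imwrite("pics/c1.png",o[:,:,::-1])
for n in ["top","side"]:
    d=np.load(f"pics/{n}0.npy");P=cloud(n,d)
    for q in ([(383,219),(250,225),(231,251)] if n=="top" else [(360,260),(228,178),(228,176)]): print(n,q,P[q[1],q[0]].round(4))
g=cv2.cvtColor(t,cv2.COLOR_RGB2GRAY);_,m=cv2.threshold(g,110,255,0)
for c in cv2.findContours(m,0,1)[0]:
    r=cv2.minAreaRect(c)
    if 50<cv2.contourArea(c)<2000 and 200<r[0][0]<450 and r[0][1]>170: print(r, plane("top",r[0],.044 if r[0][0]>300 else .052).round(4), plane("top",cv2.boxPoints(r),.044).round(3).tolist())
E
```

```text
top (383, 219) [ 0.5803 -0.1535  0.0417]
top (250, 225) [0.5621 0.1571 0.0455]
top (231, 251) [0.501  0.1982 0.0559]
side (360, 260) [ 0.5736 -0.159   0.0425]
side (228, 178) [0.4967 0.1908 0.0562]
side (228, 176) [0.4999 0.1954 0.0567]
((383.0764465332031, 258.0941162109375), (18.65601921081543, 14.20894718170166), 77.47119140625) [[ 0.4893 -0.1536  0.044 ]] [[0.507, -0.133, 0.044], [0.514, -0.165, 0.044], [0.472, -0.174, 0.044], [0.465, -0.142, 0.044]]
((426.4310302734375, 257.6723937988281), (25.73606300354004, 18.64551544189453), 66.80140686035156) [[ 0.4914 -0.2546  0.044 ]] [[0.51, -0.223, 0.044], [0.527, -0.263, 0.044], [0.473, -0.286, 0.044], [0.455, -0.246, 0.044]]
((232.76486206054688, 249.3985137939453), (20.96720314025879, 29.058576583862305), 39.28940963745117) [[0.5047 0.1949 0.052 ]] [[0.493, 0.237, 0.044], [0.546, 0.195, 0.044], [0.516, 0.156, 0.044], [0.463, 0.198, 0.044]]
((344.30767822265625, 241.53843688964844), (20.523906707763672, 14.976905822753906), 33.6900634765625) [[ 0.5266 -0.0633  0.044 ]] [[0.525, -0.034, 0.044], [0.554, -0.053, 0.044], [0.528, -0.093, 0.044], [0.499, -0.074, 0.044]]
((253.61770629882812, 224.52943420410156), (14.55213737487793, 15.279744148254395), 14.03624439239502) [[0.563  0.1478 0.052 ]] [[0.55, 0.169, 0.044], [0.585, 0.162, 0.044], [0.577, 0.128, 0.044], [0.542, 0.136, 0.044]]
((382.75006103515625, 219.75003051757812), (20.50609588623047, 28.284271240234375), 45.0) [[ 0.5784 -0.1526  0.044 ]] [[0.571, -0.112, 0.044], [0.619, -0.159, 0.044], [0.585, -0.193, 0.044], [0.538, -0.146, 0.044]]
```

View pics/c1.png

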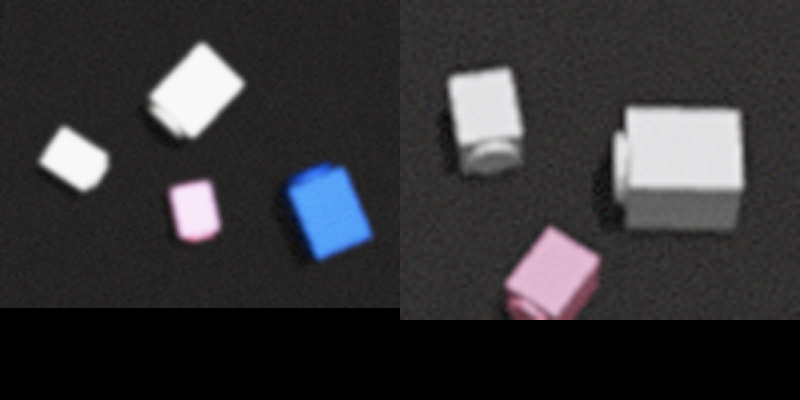

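The enlarged crop confirms it. The large white cap has its nose at the lower left in top view, about (373,231), so the bore should face world (+x,-y) at roughly -45° yaw. Next I'll look at the bearing with the wrist camera.

```bash
cat >> h.py <<'E'
def rpy(x,z):
    x=np.array(x,float);x/=np.linalg.norm(x);z=np.array(z,float);z-=x*(x@z);z/=np.linalg.norm(z)
    return R.from_matrix(np.c_[x,np.cross(z,x),z]).as_euler("xyz")
def down(a):
    # jaw axis at world angle a (mod pi), pick the nearer in joint space
    q=manip.state()["qpos"]; p=manip.state()["position"]; c=[]
    for k in (0,np.pi):
        o=rpy([0,0,-1],[np.cos(a+k),np.sin(a+k),0]); j=manip.inverse_kinematics(p,o)
        if j is not None: c.append((np.abs(np.array(j)-q).max(),k,o))
    return min(c,key=lambda t:t[0])[2]
E
python3 - <<'E'
from h import *
s=manip.state(); T=R.from_euler("xyz",s["tcp_rot"]).as_matrix(); print(T.round(3))
a=np.arctan2(.048,-.06)+np.pi/2
for k in (0,np.pi):
    o=rpy([0,0,-1],[np.cos(a+k),np.sin(a+k),0]); j=manip.inverse_kinematics([.505,.195,.2],o); print(k,j)
o=rpy([0,0,-1],[T[0,2],T[1,2],0])
manip.move_to([.505,.195,.19],o)
st=manip.state(); im,d=optics.snapshot("wrist")
cv2.imwrite("pics/w1.png",im[:,:,::-1]); np.save("pics/w1.npy",d); np.save("pics/w1s.npy",np.r_[st["position"],st["tcp_rot"]])
print(st["position"],st["time_s"],proj("wrist",[[.503,.196,.056]],st))
E
```

```text
[[-0.    -0.97   0.241]
 [-0.001  0.241  0.97 ]
 [-1.     0.    -0.001]]
0 [ 0.36850009  0.30539763  0.0081651   1.2735638   0.         -2.09835162]
3.141592653589793 [0.36850009 0.30539763 0.0081651  1.2735638  0.         1.04324104]
[0.50466372 0.19583068 0.19010122] 1.8583 [[315.76580479 188.43319781]]<sys>:0: UserWarning: Gimbal lock detected. Setting third angle to zero since it is not possible to uniquely determine all angles.
```

View pics/w1.png

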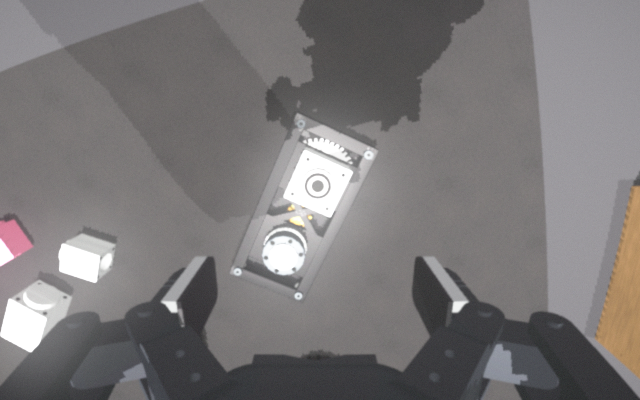

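The wrist view shows the bearing at about (318,185) on the square housing. The large cap is at lower left with its round nose at (42,297), so the bore is at the far end. I'll refine the bearing centre and cross-check it against the top view and depth.

Run:
```python
from h import *
im=cv2.imread("pics/w1.png"); a=np.load("pics/w1s.npy"); st=dict(position=a[:3],tcp_rot=a[3:]); d=np.load("pics/w1.npy")
crop(im[:,:,::-1],278,145,80,80,7,"pics/w1c.png")
P=cloud("wrist",d,st)
m=(P[...,2]>.05)&(P[...,2]<.065)&(d>0); m[:, :270]=0;m[:,370:]=0;m[240:]=0;m[:130]=0
v,u=np.nonzero(m); print(len(u),P[m].mean(0).round(4),np.percentile(P[m][:,2],[5,25,50,75,95]).round(4))
g=cv2.cvtColor(im,cv2.COLOR_BGR2GRAY)
g4=cv2.resize(g[145:225,278:358],None,fx=4,fy=4,interpolation=cv2.INTER_CUBIC)
print(cv2.HoughCircles(cv2.medianBlur(g4,5),cv2.HOUGH_GRADIENT,1,40,param1=100,param2=15,minRadius=30,maxRadius=60))
_,b=cv2.threshold(g,170,255,0); b[:, :270]=0;b[:,370:]=0;b[222:]=0;b[:145]=0
c=max(cv2.findContours(b,0,1)[0],key=cv2.contourArea); r=cv2.minAreaRect(c); print(r,plane("wrist",[r[0],(318,185.5)],.052,st).round(4),plane("wrist",cv2.boxPoints(r),.052,st).round(4))
print(plane("wrist",[(318,185.5)],.057,st))
print("pod screws",plane("wrist",[(300,124),(369,155),(238,271),(298,296)],.022,st).round(4))
print("motor",plane("wrist",[(284,252)],.049,st))
```

```text
2557 [0.4995 0.1984 0.0544] [0.0515 0.0524 0.0531 0.0577 0.0589]
[[[159.5 163.5  42.7]
  [244.5 110.5  51.6]
  [137.5  63.5  51.7]]]
((319.5, 183.0), (76.0, 99.0), 90.0) [[0.5001 0.2    0.052 ]
 [0.5019 0.1983 0.052 ]] [[0.4585 0.1676 0.052 ]
 [0.4783 0.2479 0.052 ]
 [0.5443 0.2347 0.052 ]
 [0.5232 0.1491 0.052 ]]
[[0.5007279  0.19850133 0.057     ]]
pod screws [[0.4492 0.1946 0.022 ]
 [0.492  0.2499 0.022 ]
 [0.5774 0.0949 0.022 ]
 [0.6207 0.1478 0.022 ]]
motor [[0.55643436 0.15262466 0.049     ]]
```

View pics/w1c.png

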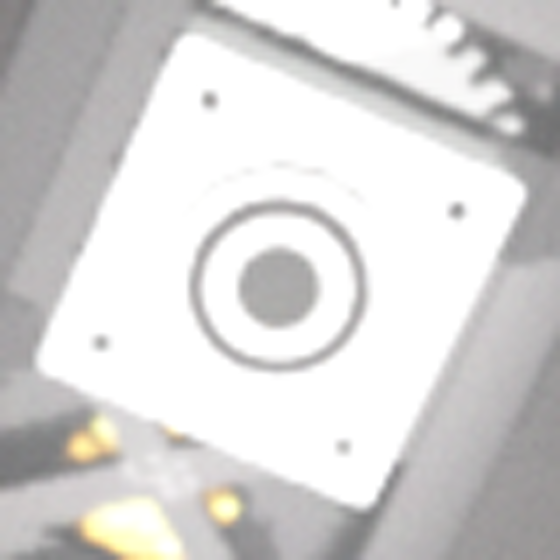

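Three estimates of the bearing centre agree to about 1 mm: rays give (0.5006,0.1985), depth gives (0.4995,0.1984) and the pod screws give (0.502,0.198). The bearing top measures about 58 mm high, which is within its range. I'll press it now.

```bash
python3 -W ignore - <<'E'
from h import *
st=manip.state(); T=R.from_euler("xyz",st["tcp_rot"]).as_matrix(); o=rpy([0,0,-1],[T[0,2],T[1,2],0])
manip.move_gripper(0.0)
p=[.5006,.1983]
manip.servo_line([*p,.075],o); print(manip.state()["force"],manip.state()["width"])
f0=manip.state()["force"][2]
manip.servo_line([*p,.061],o,.05)
z=.061
while z>.0505:
    z-=.001; manip.servo_line([*p,z],o,.02); s=manip.state(); f=s["force"][2]-f0
    print(round(z,4),s["position"].round(4),round(f,1))
    if f>60 : break
print(s["time_s"])
E
```

```text
[ 1.43180575 -0.39192722 -0.23435977] 0.0001350373875849171
0.06 [0.5007 0.1983 0.0601] 0.7
0.059 [0.5006 0.1983 0.059 ] -0.2
0.058 [0.5006 0.1983 0.0579] -0.4
0.057 [0.5007 0.1984 0.0571] 1.0
0.056 [0.5007 0.1983 0.0561] 3.6
0.055 [0.5007 0.1983 0.0551] 4.0
0.054 [0.5007 0.1983 0.0541] 4.6
0.053 [0.5007 0.1984 0.0534] 11.4
0.052 [0.5008 0.1984 0.0533] 27.1
0.051 [0.5009 0.1984 0.0531] 42.7
0.05 [0.5009 0.1985 0.053 ] 58.8
6.775
```

The bearing stopped hard at z≈0.0534, the home height, with the force rising to 59 N. I'll retreat and look at the cap from above.

```bash
python3 -W ignore - <<'E'
from h import *
p=[.5006,.1983]
manip.servo_line([*p,.15]); 
manip.move_gripper(0.085)
o=down(np.pi/4)
manip.move_to([.575,-.15,.2],o)
st=manip.state(); im,d=optics.snapshot("wrist")
cv2.imwrite("pics/w2.png",im[:,:,::-1]); np.save("pics/w2.npy",d); np.save("pics/w2s.npy",np.r_[st["position"],st["tcp_rot"]])
print(st["position"],st["qpos"].round(3),st["time_s"])
P=cloud("wrist",d,st)
for lo,hi in((.038,.05),):
    m=((P[...,2]>lo)&(P[...,2]<hi)&(d>0)&(np.hypot(P[...,0]-.578,P[...,1]+.152)<.06)).astype(np.uint8)
    c=max(cv2.findContours(m,0,1)[0],key=cv2.contourArea); r=cv2.minAreaRect(P[m>0][:,:2].astype(np.float32)); print(m.sum(),r,cv2.boxPoints(r).round(4).tolist(), np.median(P[m>0],0))
    r=cv2.minAreaRect(c); print(r,plane("wrist",cv2.boxPoints(r),.044,st).round(4))
im2,_=optics.snapshot("top"); crop(im2,200,190,80,80,6,"pics/t2c.png")
E
```

```text
[ 0.57505335 -0.14892583  0.19986285] [-0.254  0.417  0.168  1.322  0.     0.53 ] 9.725
2997 ((0.5772557258605957, -0.15276184678077698), (0.04357422888278961, 0.06213356927037239), 46.11466979980469) [[0.5397999882698059, -0.1468999981880188], [0.5845000147819519, -0.1899999976158142], [0.6147000193595886, -0.15860000252723694], [0.5699999928474426, -0.11550000309944153]] [ 0.57769608 -0.15296757  0.04469952]
((314.0, 187.0), (66.0, 48.0), 90.0) [[ 0.5396 -0.146   0.044 ]
 [ 0.5699 -0.1156  0.044 ]
 [ 0.6149 -0.1588  0.044 ]
 [ 0.5829 -0.1908  0.044 ]]
```

View pics/w2.png

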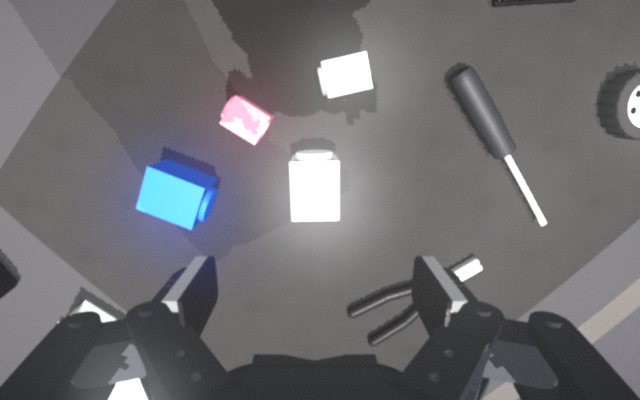

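Looking down, the cap's top face spans columns 290–340 and rows 158–221. The nose is at (314,154), so the bore end is at row 221. The jaws are aligned with its sides, and the small white, pink, blue and pliers are clear of the finger paths.

```bash
python3 -W ignore - <<'E'
from h import *
a=np.load("pics/w2s.npy"); st=dict(position=a[:3],tcp_rot=a[3:])
q=plane("wrist",[(290.5,160.5),(338.5,160.5),(340.5,221),(291,221)],.044,st); print(q.round(4), np.linalg.norm(np.roll(q,-1,0)-q,axis=1).round(4), q.mean(0))
ax=(q[2]+q[3]-q[0]-q[1])[:2]; print(np.degrees(np.arctan2(ax[1],ax[0])))
o=down(np.arctan2(ax[1],ax[0])+np.pi/2)
u=ax/np.linalg.norm(ax); c=q.mean(0)[:2]-u*.003
# final pose candidates: tool horizontal, jaw axis sign preserved
T=R.from_euler("xyz",o).as_matrix(); print(T.round(3))
for r in (.4,.45,.5):
  for th in np.radians([-45,-35,-25,-15]):
    uu=np.array([np.cos(th),np.sin(th),0]); z=np.cross([0,0,1],uu)*np.sign(np.cross([0,0,1],[*u,0])@T[:,2])
    j=manip.inverse_kinematics([r*np.cos(-.3)+.1*uu[0],r*np.sin(-.3)+.1*uu[1],.25],rpy(uu,z)); print(r,np.degrees(th).round(),None if j is None else np.round(j,2))
E
```

```text
[[ 0.544  -0.1498  0.044 ]
 [ 0.5744 -0.1193  0.044 ]
 [ 0.6173 -0.1578  0.044 ]
 [ 0.5843 -0.1909  0.044 ]] [0.0431 0.0576 0.0468 0.0575] [ 0.58000303 -0.15445737  0.044     ]
-43.70823776545204
[[ 0.    -0.723  0.691]
 [ 0.     0.691  0.723]
 [-1.    -0.     0.   ]]
0.4 -45.0 None
0.4 -35.0 None
0.4 -25.0 None
0.4 -15.0 None
0.45 -45.0 None
0.45 -35.0 None
0.45 -25.0 None
0.45 -15.0 None
0.5 -45.0 None
0.5 -35.0 None
0.5 -25.0 None
0.5 -15.0 None
```

View pics/t2c.png

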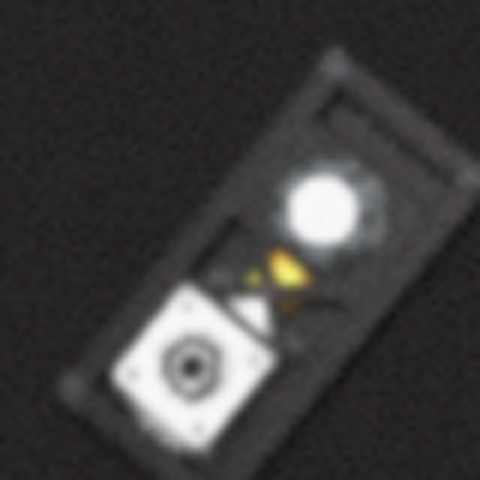

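```bash
python3 -W ignore - <<'E'
from h import *
for sg in (1,-1):
 for zz in (.2,.25,.3,.4,.5):
  for r in np.arange(.35,.95,.05):
   for az in np.radians([-15,0]):
    for dth in np.radians([-30,0]):
     th=az+dth
     uu=np.array([np.cos(th),np.sin(th),0]); z=sg*np.cross([0,0,1],uu)
     j=manip.inverse_kinematics([r*np.cos(az),r*np.sin(az),zz],rpy(uu,z))
     if j is not None: print(sg,zz,r.round(2),np.degrees([az,dth]).round(),np.round(j,2))
E
```

```text
1 0.2 0.35 [-15. -30.] [ 0.86  0.75 -1.03  1.36 -1.5   3.14]
1 0.2 0.35 [  0. -30.] [ 1.12  0.75 -1.03  1.36 -1.5   3.14]
1 0.2 0.7 [-15. -30.] [ 0.09  0.75 -1.03 -1.78 -0.88  0.  ]
1 0.2 0.7 [  0. -30.] [ 0.35  0.75 -1.03 -1.78 -0.88  0.  ]
1 0.2 0.75 [-15. -30.] [ 0.06  0.75 -0.91 -1.66 -0.84  0.  ]
1 0.2 0.75 [-15.   0.] [-0.26  0.76 -1.08 -1.84  0.    0.  ]
1 0.2 0.75 [  0. -30.] [ 0.32  0.75 -0.91 -1.66 -0.84  0.  ]
1 0.2 0.75 [0. 0.] [ 0.    0.76 -1.08 -1.84  0.    0.  ]
1 0.2 0.8 [-15. -30.] [ 0.03  0.77 -0.79 -1.56 -0.81  0.  ]
1 0.2 0.8 [-15.   0.] [-0.26  0.75 -0.95 -1.71 -0.    0.  ]
1 0.2 0.8 [  0. -30.] [ 0.29  0.77 -0.79 -1.56 -0.81  0.  ]
1 0.2 0.8 [0. 0.] [ 0.    0.75 -0.95 -1.71  0.    0.  ]
1 0.2 0.85 [-15. -30.] [ 0.01  0.8  -0.66 -1.46 -0.79  0.  ]
1 0.2 0.85 [-15.   0.] [-0.26  0.76 -0.83 -1.59  0.    0.  ]
1 0.2 0.85 [  0. -30.] [ 0.27  0.8  -0.66 -1.46 -0.79  0.  ]
1 0.2 0.85 [0. 0.] [ 0.    0.76 -0.83 -1.59  0.    0.  ]
1 0.2 0.9 [-15. -30.] [-0.02  0.83 -0.53 -1.36 -0.77  0.  ]
1 0.2 0.9 [-15.   0.] [-0.26  0.79 -0.7  -1.49  0.    0.  ]
1 0.2 0.9 [  0. -30.] 
[... 12195 characters left out ...]
[ 0.03  0.16 -0.6  -0.76 -0.81 -3.14]
-1 0.5 0.8 [-15.   0.] [-0.26  0.04 -0.74 -0.78  0.   -3.14]
-1 0.5 0.8 [  0. -30.] [ 0.29  0.16 -0.6  -0.76 -0.81 -3.14]
-1 0.5 0.8 [0. 0.] [ 0.    0.04 -0.74 -0.78  0.   -3.14]
-1 0.5 0.85 [-15. -30.] [ 0.01  0.25 -0.48 -0.73 -0.79 -3.14]
-1 0.5 0.85 [-15.   0.] [-0.26  0.14 -0.63 -0.77  0.   -3.14]
-1 0.5 0.85 [  0. -30.] [ 0.27  0.25 -0.48 -0.73 -0.79 -3.14]
-1 0.5 0.85 [0. 0.] [ 0.    0.14 -0.63 -0.77  0.   -3.14]
-1 0.5 0.9 [-15. -30.] [-0.02  0.34 -0.36 -0.7  -0.77 -3.14]
-1 0.5 0.9 [-15.   0.] [-0.26  0.23 -0.51 -0.74  0.   -3.14]
-1 0.5 0.9 [  0. -30.] [ 0.25  0.34 -0.36 -0.7  -0.77 -3.14]
-1 0.5 0.9 [0. 0.] [ 0.    0.23 -0.51 -0.74  0.   -3.14]
```

Two checks on the bearing and cap agree. The fresh top crop shows the bearing seated, and the cap's face measures about 57×45 mm against a true 56×44. I'll grasp at the middle, shifted 3 mm toward the nose where the centre of mass is, then lift.

```bash
python3 -W ignore - <<'E'
from h import *
th=np.radians(-43.9); u=np.array([np.cos(th),np.sin(th)])
o=down(th+np.pi/2); c=np.array([.5795,-.1542])-u*.003
manip.servo_line([*c,.10],o); manip.servo_line([*c,.009],o,.08)
print(manip.state()["force"])
manip.move_gripper(0.0); s=manip.state(); print("w",s["width"],s["force"])
manip.servo_line([*c,.25],o,.15); s=manip.state(); print("w",s["width"],s["force"],s["qpos"].round(2),s["time_s"])
for n in("wrist","side"):
    im,d=optics.snapshot(n); cv2.imwrite(f"pics/{n}3.png",im[:,:,::-1])
E
```

```text
[ 0.90654304 -0.62094788  0.57211695]
w 0.043240037970738034 [-0.50380594  0.09847089  5.10373787]
w 0.04346214864036316 [ 0.45326278 -0.12220459 -1.82076077] [-0.26  0.42  0.3   1.45  0.    0.51] 14.15
```

View pics/wrist3.png

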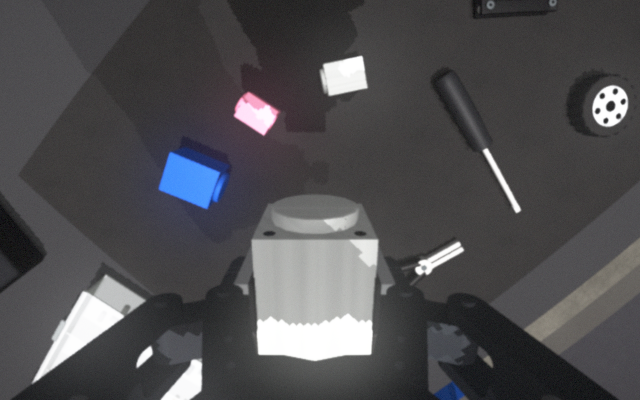

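View pics/side3.png

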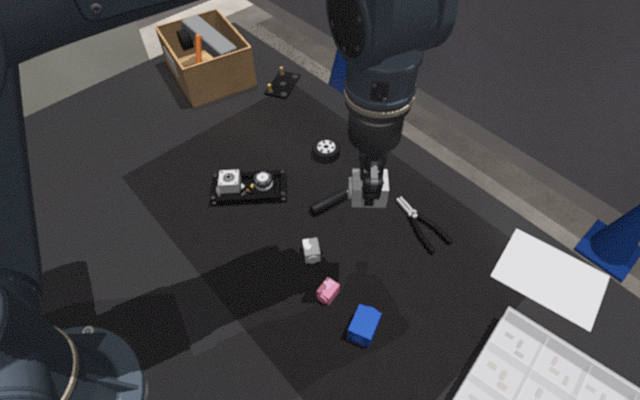

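The cap is gripped at 43.4 mm width. The wrist view shows its nose at (314,212) on the camera's side, and the neighbours have not moved. I'll turn the tool to horizontal.

```bash
python3 -W ignore - <<'E'
from h import *
az=manip.state()["qpos"][0]; uu=np.array([np.cos(az),np.sin(az),0]); o=rpy(uu,np.cross([0,0,1],uu))
p=[.75*uu[0],.75*uu[1],.36]
j=manip.inverse_kinematics(p,o); print(np.round(j,2))
q0=manip.state()["qpos"]
for k in (.25,.5,.75,1.): 
    manip.move_joints(list(q0+(np.array(j)-q0)*k)); print(manip.state()["position"].round(3))
manip.pause(.5)
s=manip.state(); print(s["width"],s["force"],R.from_euler("xyz",s["tcp_rot"]).as_matrix().round(3),s["time_s"])
for n in("wrist","side","top"):
    im,d=optics.snapshot(n); cv2.imwrite(f"pics/{n}4.png",im[:,:,::-1]); np.save(f"pics/{n}4.npy",d)
g=s["position"]-.025*uu; print(g,proj("side",g),proj("top",g))
E
```

```text
[-0.26  0.24 -1.03 -1.27 -0.    0.  ]
[ 0.715 -0.188  0.179]
[ 0.797 -0.21   0.18 ]
[ 0.803 -0.212  0.246]
[ 0.726 -0.191  0.36 ]
0.043236105813055266 [-0.33496283 -0.93356315 -2.16241626] [[ 0.967 -0.     0.255]
 [-0.255  0.     0.967]
 [-0.    -1.     0.   ]] 17.9833
[ 0.70113461 -0.18477331  0.3599352 ] [[443.36240683 116.72588816]] [[423.56067523 138.96400819]]
```

Run:
```python
import cv2,numpy as np
a=[cv2.resize(cv2.imread(f"pics/{n}4.png"),(400,250)) for n in("wrist","side","top")]
t=cv2.imread("pics/top4.png")
o=np.vstack([np.hstack(a[:2]),np.hstack([a[2],cv2.resize(t[120:245,340:540],(400,250))])])
cv2.imwrite("pics/m4.png",o)
```

```text
(no output)
```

View pics/m4.png

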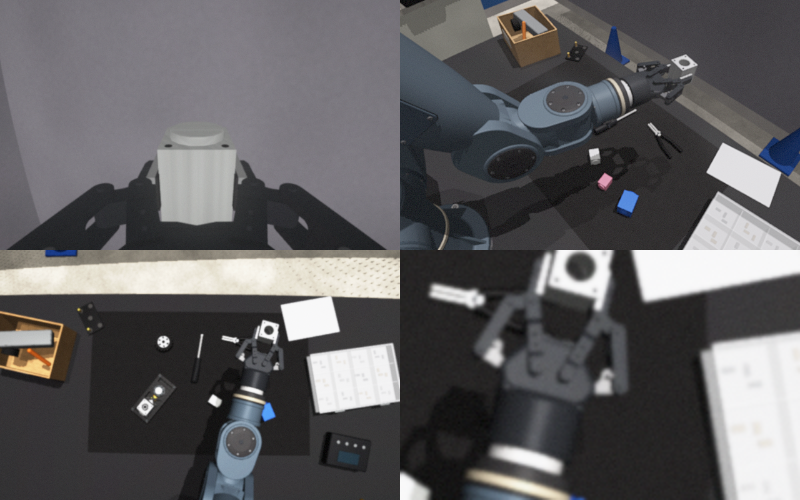

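The bore is open upward: in the top view its dark round hole shows at about (427,131), and in the side view on the cap's upper face. Last numeric checks are the mouth face height and tilt from depth, and the bearing height.

Run:
```python
from h import *
for n in("top","side"):
    P=cloud(n,np.load(f"pics/{n}4.npy"))
    m=(np.hypot(P[...,0]-.705,P[...,1]+.186)<.03)&(P[...,2]>.375)&(P[...,2]<.41); Q=P[m]
    c=Q.mean(0); nv=np.linalg.svd(Q-c,full_matrices=False)[2][2]; print(n,len(Q),c.round(4),"tilt",np.degrees(np.arccos(abs(nv[2]))).round(1))
    b=np.hypot(P[...,0]-.5007,P[...,1]-.1983)
    print("bearing ring z",np.median(P[(b<.012)&(b>.007)][:,2]).round(4),"housing z",np.median(P[(b<.021)&(b>.017)][:,2]).round(4))
s=manip.state(); print(s["width"],np.abs(s["joint_vel"]).max(),s["time_s"])
```

```text
top 522 [ 0.71   -0.1879  0.3874] tilt 1.2
bearing ring z 0.0524 housing z 0.0508
side 760 [ 0.7068 -0.1891  0.3854] tilt 3.0
bearing ring z nan housing z nan
0.04320890948066285 0.0017708800877492387 18.1333
  return _methods._mean(a, axis=axis, dtype=dtype,
  ret = ret.dtype.type(ret / rcount)
```

The bearing stands 1.6 mm proud, against 1.5 mm when home. The mouth is at about 0.386 m, so the nose is at about 0.32 m, with a tilt of 1–3°. I'm handing the job in.

```bash
python3 -c "
from rig import manip
manip.job_done(); s=manip.state(); print(s['time_s'],s['width'])"
```

```text
the job is handed in; nothing more can be done
the job is handed in; nothing more can be done
```

The bearing is pressed home, and I handed the job in with the gripper still holding the large white cap, bore straight up. No verdict is reported.

- **Bearing:** it stopped hard at z ≈ 53.4 mm with the force rising to 59 N. The top camera's depth later put it 1.6 mm proud of the housing (1.5 mm is home).
- **Cap:** it is gripped at 43.2 mm width, and both cameras show the open bore facing up. Depth puts the tilt at 1.2° (top) and 3.0° (side). The mouth is about 0.386 m up, so the nose is about 0.32 m above the table.
- **Stillness and time:** the arm was at rest at hand-in, about 18 s into the 67 s allowed.
- **Bystanders:** the wheel, screwdriver and pliers looked unmoved in the pictures; I did not measure their positions again.
- **Checks that failed:** the side camera gave no reading of the bearing's height at the end because the arm hid it. Reading the state after hand-in returned nothing, so the last checks are from just before.

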